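# Turn the tea-ball dish to the cup

### The job

Take the white dish by its handle, lift it a few centimetres clear of its wooden rest with the steel tea ball lying loose in it, and then, still above the rest, turn it about a quarter turn so that its pouring lip points straight at the glass cup that stands alone on a saucer beside the rest (on one side or the other, not the cups on the silver tray), ready for the ball to be rolled in. Keep the dish level and the ball in its middle all the way, and leave everything else on the counter where it is. Finish while still holding the dish up over the rest, level and still: do not put it down or let go.

Things in the scene. Friction and masses are not known exactly. Their poses are not given: they have to be found in the camera images.
- dish: Loose white ceramic round shallow dish, about 180 g (145 to 225), rim 124 mm across and 30 mm above the underside, foot 60 mm across. Origin: centre of its underside, on the rest's top at first; z up; x points along its pouring lip, the handle along -x. At first the lip points roughly away from the robot. Keep level: the ball rolls off-centre beyond about 12 degrees of tilt.
- dish_mid (a point): The middle of the dish's inside floor, 8 mm above its underside. The inside slopes down (about 12 degrees, steeper outside) to a small flat about 10 mm across here.
- dish_grip (a point): The place to grip: middle of the straight bar handle, 97 mm from the dish's centre along the dish's -x, 26 mm above its underside. The bar is 14 mm wide (y), 18 mm tall, runs from the rim to 133 mm from the centre, with free space under it. Fingers close across it along the dish's y.
- dish_lip (a point): The outer end of the pouring lip, a small open trough 30 mm wide: 91 mm from the dish's centre along +x, 29 mm above its underside.
- ball: Stainless steel tea ball, 34 mm diameter, about 40 g, loose, lying in the middle of the dish. Origin at its centre; its axes turn as it rolls.
- rest: Round brown wooden rest fixed on the counter, 90 mm across at the foot, 80 mm across at its flat top, 25 mm high. Origin at the centre of its underside; z up. Its own yaw has no meaning.
- cup: Clear glass cup, 76 mm across the mouth, 70 mm high, standing loose and upright on its own white saucer some 20 to 24 cm to the left or to the right of the rest. Origin at the centre of its underside (5 mm above the counter). The lip must point at this cup, not at the two like it fixed on the silver tray (170 by 360 mm) beyond the rest.
- saucer: White saucer under that cup, 124 mm across, 12 mm high, loose. Origin at the centre of its underside.
- holder: Stainless steel teaspoon holder, upright cylinder 60 mm across, 85 mm high, with spoons reaching to 127 mm; loose. It stands on the other side of the rest, across from the cup. Leave it alone. Origin at the centre of its underside.
- caddy: Grey plastic caddy with white clip-on lid, 116 by 96 mm, 112 mm high, loose, far to the robot's left. Leave it alone. Origin at the centre of its underside.

How it is judged:
On the way, in this order (a step that is already met when the one before it is completed fails the run):
1. the dish is lifted clear of the rest by its handle, ball in its middle, lip not yet turned to the cup (z of dish in the frame of rest above 0.045 m and contact force between the fingers and dish above 1 N and distance between ball and dish_mid below 0.03 m), for 0.2 s.
2. above the rest, the dish is turned until its lip points at the cup, level, the ball in its middle (all of step 1 and horizontal distance between dish_mid and rest below 0.045 m and horizontal distance between ball and dish_mid below 0.014 m and angle between dish's own z axis and vertical below 0.1 rad and y of cup in the frame of dish between -0.025 and 0.025 m and x of cup in the frame of dish above 0.05 m), for 0.2 s.
At the end, for the whole second after the job is handed in: Fingers hold the dish still, 20 mm or more above the rest's top and within 45 mm of its axis, tilted under 0.1 rad; the lip points at the cup (centre line within 25 mm of the cup's axis); the ball lies within 14 mm of the dish's middle; the cup is upright on its saucer (all of step 2 and linear speed of dish below 0.03 m/s and angular speed of dish below 0.2 rad/s and contact force between dish and rest below 0.01 N and z of cup in the frame of saucer above 0.002 m and angle between cup's own z axis and vertical below 0.1 rad); the arm keeps its last pose, push and grip.
It fails at once if the ball strays more than 24 mm from the middle of the dish (horizontal distance between ball and dish_mid above 0.024 m).
It fails at once if the dish tilts more than 0.22 rad (angle between dish's own z axis and vertical above 0.22 rad).
It fails at once if the cup, its saucer, the spoon holder or the caddy is moved by more than 12 mm (distance of any of cup, saucer, holder, caddy from where it was at the start of the episode above 0.012 m).
It also fails if it takes over 45 s, if anything falls off the work surface, if the arm or the gripper's body presses on something with over 40 N, if the wrist force passes 120 N, or if a joint passes its speed limit or range.

### The arm

A 6-joint arm with a two-finger parallel gripper is mounted at the origin on the work surface. World frame = base frame: x ahead of the robot, y to its left, z up, the work surface at z = 0. Lengths are in m, angles in rad, forces in N, time in s.
With the tool pointing down it reaches from about 0.35 to 0.975 m from the base axis. Payload 4.9 kg.
Tool frame: the origin (TCP) lies at the very end of the fingers, on their centre line; the grasp point (between the pads) lies ctrl.grip_point_offset behind it (ctrl.grip_point_offset is the distance from the TCP to the grasp point, in m); z points along the fingers, y is the line along which they close (so a half turn about z gives the same grasp; the last joint's range is limited). The gripper opens to 85 mm and grips with 20 to 120 N. Pads are 22 mm wide; open, the fingers measure 114 mm over their backs; the gripper's body (76 mm by 85 mm) begins 54 mm behind the grasp point. The pads swing forward as they close: fully open they stand 13 mm farther back than shut.
Start: joints at [1.007, 0.053, 1.613, -0, 1.476, -0.119], TCP at [0.269, 0.564, 0.204] pointing down, gripper open.
Joint ranges: [-3.01, 3.01], [-1.01, 2.22], [0.06, 2.58], [-1.02, 4.17], [0.09, 2.62], [-3.14, 3.14]. Speed limits (rad/s): [2.57, 2.57, 3.14, 3.14, 3.14, 3.14].

### API

Orientations are given as a rotation vector (axis times angle).
In Python, from station import ctrl gives the robot as it stands. The module is installed in compiled form; this text tells all that it offers.
- The arm moves only by the tool drive_tool, never from a script. Its argument "steps" is a list of rows, each an object with "translation": the shift along the tool's x, y, z normalised to -1 to 1, where 1 is 4 cm, a list of three; "angular": the turn, a rotation vector about the tool's x, y, z normalised to -1 to 1, where 1 is 8 degrees, a list of three; "gripper": the opening, from 0 (shut) to 1 (fully open). In form: [{"translation": [dx, dy, dz], "angular": [wx, wy, wz], "gripper": gripper}, ...]. A call has 1 to 8 rows; each row shifts and turns the commanded pose from where the row before left it, along the tool's axes as they then stand; what a row does not reach is not made up. A row lasts 1/8 s, in which the tool goes at most 62.5 mm and 10.7 degrees, less where a joint would pass 70% of its speed; a pose out of reach is approached as far as the arm can. A call with a number of a shift or a turn outside -1 to 1 is refused whole. A call with a gripper value outside its range is refused whole. The fingers move at their own pace and stop on an object; "force" is the grip in N (left out, the last holds). Time passes only in rows, so rows that do not move let the fingers close. It gives the time, the measured TCP pose, the force, the opening and the grip force at its end, in the units of the state.
- ctrl.get_obs(): the state, without advancing time (a new reading comes with each control period).
- ctrl.get_image(name): name is "scene" or "top" or "wrist"; returns a dict with "color" (480x640x3 uint8, red, green, blue), "depth" (480x640 float32, m along the optical axis (not along the pixel's ray), 0 where there is no reading), "fx", "fy", "cx", "cy" (pixels), "R" (3x3) and "t" (3): a world point X has camera coordinates R X + t. Camera axes: x right, y down, z forward; pixel columns grow to the right and rows downward; lengths in m; the calibration is good to about 2 mm. A picture is of the moment at which its call begins.
- ctrl.finish_job(): hands the job in; it is judged then, once.
The state is a dict: "t": time; "q": joint angles; "dq": joint speeds; "effort": joint torques, N m; "tool_pos": TCP position; "tool_rot": TCP orientation; "contact_force": force on the tool from outside, world axes, zero at the start; "wrist_torque": the same for the moment, N m; "opening": finger opening in m; "grip_force": force on a finger pad.
Only numpy, scipy, OpenCV 4.12 (cv2) and the standard library are available. Lean on these libraries where they do the work, as an engineer would, in place of code of your own. Each camera call takes 0.05 s, during which the arm holds its last target. There are 200 camera calls.

## Working session

There is one attempt and no reset: what is moved stays moved. The work goes in short steps, Python scripts to look and compute and a tool call to move; the robot and the scene stay as the last step left them, time stands still between calls to the robot, and variables do not carry over. Pictures are saved under pics/ and viewed, at most 10 in all, crops included, and the job is handed in when it is done.

Besides the shell and the picture viewer there is one more tool, called after "Emit:" by a JSON object that holds its "fn" and its "kwargs". drive_tool: Moves the arm, as the interface text tells. Its arguments: {"type":"object","properties":{"steps":{"type":"array"},"force":{"type":"number"}},"required":["steps"]}

```bash
mkdir -p pics; python3 - <<'E'
from station import ctrl
import cv2,numpy as np
for n in("scene","top"):
    d=ctrl.get_image(n); cv2.imwrite(f"pics/{n}0.png",d["color"][...,::-1]); np.savez(f"{n}0.npz",**d)
    print(n,d["fx"],d["cx"],d["cy"],d["R"].round(3).tolist(),d["t"].round(3))
print(ctrl.grip_point_offset,ctrl.get_obs())
E
```

```text
scene 460.41742681216766 318.89053750605797 238.226237851435 [[0.74, 0.673, 0.003], [0.35, -0.382, -0.855], [-0.575, 0.633, -0.518]] [-0.522 -0.083  1.341]
top 535.6024094346408 310.3252747963943 242.21455006866356 [[0.026, -1.0, 0.001], [-0.989, -0.026, -0.142], [0.142, 0.003, -0.99]] [0.161 0.579 1.142]
0.0187 {'t': 0.1, 'q': array([ 1.00698075e+00,  5.33114982e-02,  1.61415158e+00,  4.74208070e-06,
        1.47596023e+00, -1.18998861e-01]), 'dq': array([ 0.00100611, -0.00249827, -0.0024621 ,  0.00137829, -0.00064255,
       -0.00070659]), 'effort': array([ 2.13960616e-04, -3.94905424e+01, -3.71361923e+01, -7.20476964e-05,
        3.94961913e-03,  5.92079090e-06]), 'tool_pos': array([0.26860802, 0.56367214, 0.20327623]), 'tool_rot': array([-6.92834559e-01, -3.06360876e+00,  2.70660838e-03]), 'contact_force': array([-1.01964496,  0.48855142,  0.47145957]), 'wrist_torque': array([-0.04614623, -0.02779137,  0.02964326]), 'grip_force': 0.0, 'opening': 0.08555231262435627}
```

View pics/top0.png

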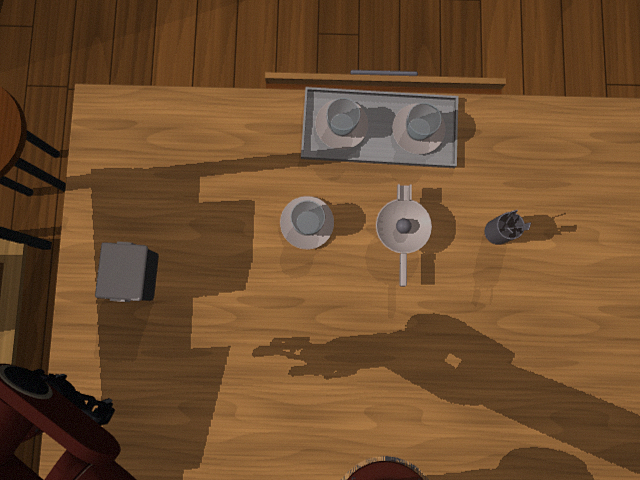

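View pics/scene0.png

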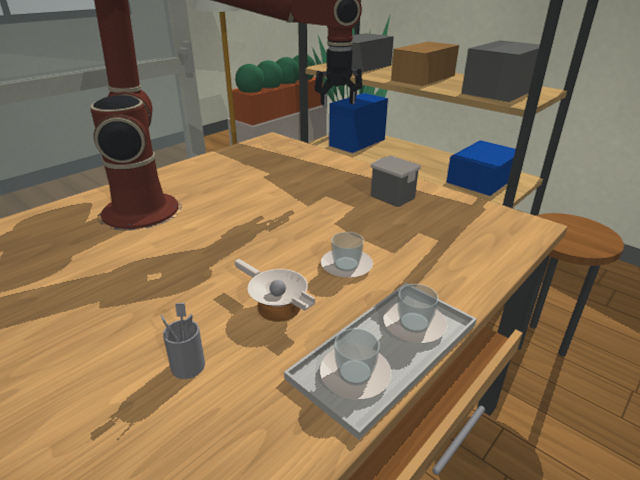

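The top view shows the dish centred near px (404,226), with its handle end at (403,286) and lip end at (405,185). The target cup and saucer are on the left at about (307,222), the holder is on the right at (505,229), and the caddy is at (127,272).

```bash
cat > h.py <<'E'
import numpy as np,cv2
def ray(d,uv,z):
    uv=np.atleast_2d(uv).astype(float); R=d["R"];t=d["t"]
    c=np.c_[(uv[:,0]-d["cx"])/d["fx"],(uv[:,1]-d["cy"])/d["fy"],np.ones(len(uv))]
    w=c@R; o=-R.T@t
    return o+w*((z-o[2])/w[:,2])[:,None]
def white(d,box,smax=60,vmin=110):
    x0,y0,x1,y1=box
    h=cv2.cvtColor(d["color"],cv2.COLOR_RGB2HSV)
    m=np.zeros(h.shape[:2],np.uint8)
    m[y0:y1,x0:x1]=((h[...,1]<smax)&(h[...,2]>vmin))[y0:y1,x0:x1]
    return m
def pts(m):
    v,u=np.nonzero(m); return np.c_[u,v]
def biggest(m):
    c,_=cv2.findContours(m,cv2.RETR_EXTERNAL,cv2.CHAIN_APPROX_NONE)
    return max(c,key=cv2.contourArea)[:,0]
E
python3 - <<'E'
from h import *
d=np.load("top0.npz")
# dish
c=biggest(white(d,(365,175,445,300)))
P=ray(d,c,0.055)[:,:2]
print("dish ext",c.min(0),c.max(0))
ctr=ray(d,[[404,226]],.055)[0,:2]
for _ in range(8):
    r=np.linalg.norm(P-ctr,axis=1); q=P[(abs(r-.062)<.006)]
    a=np.linalg.lstsq(np.c_[2*q,np.ones(len(q))],(q**2).sum(1),rcond=None)[0]; ctr=a[:2]
print("dish ctr",ctr,"r",np.sqrt(a[2]+ctr@ctr),len(q))
A=pts(white(d,(365,175,445,300)))
H=ray(d,A,.06)[:,:2]; 
hh=H[(np.linalg.norm(H-ctr,axis=1)>.072)&(H[:,0]<ctr[0])]
print("handle mean",hh.mean(0),"ext",hh.min(0),hh.max(0))
b=np.polyfit(hh[:,0],hh[:,1],1); print("handle slope dy/dx",b[0],"y at grip",np.polyval(b,ctr[0]-.097))
L=H[(np.linalg.norm(H-ctr,axis=1)>.072)&(H[:,0]>ctr[0])]; print("lip",L.mean(0),L.max(0))
# saucer
c=biggest(white(d,(270,185,345,260))); (e,ax,an)=cv2.fitEllipse(c)
S=ray(d,c,.012)[:,:2]; (x,y),r=cv2.minEnclosingCircle(S.astype(np.float32)); print("saucer",x,y,r,e)
print("depth pts")
R,t=d["R"],d["t"]
for u,v in((403,270),(403,280),(404,190),(437,226)):
    z=d["depth"][v,u]; print(u,v,R.T@(np.array([(u-d["cx"])/d["fx"]*z,(v-d["cy"])/d["fy"]*z,z])-t))
print(ray(d,[[505,240],[490,229],[403,286]],.04))
# rest in scene
s=np.load("scene0.npz")
print("scene grip end",ray(s,[[238,264],[313,303]],.06))
E
```

```text
dish ext [376 184] [431 285]
dish ctr [ 0.6156151  -0.02697266] r 0.06035138803681649 163
handle mean [ 0.5138562  -0.02534091] ext [ 0.48380352 -0.03204882] [ 0.54250993 -0.01900117]
handle slope dy/dx -0.01510182453041177 y at grip -0.025412782594688748
lip [ 0.69588099 -0.02794028] [ 0.70656858 -0.01195663]
saucer 0.6244903802871704 0.1861392706632614 0.06128517910838127 (304.84637451171875, 222.50103759765625)
depth pts
403 270 [ 0.51595985 -0.02498999  0.06322068]
403 280 [ 0.49511053 -0.0265606   0.05433315]
404 190 [ 0.69484375 -0.02847539  0.05395989]
437 226 [ 0.62598903 -0.11440374 -0.00247609]
[[ 0.59083175 -0.25469277  0.04      ]
 [ 0.61466418 -0.222003    0.04      ]
 [ 0.48309118 -0.0290539   0.04      ]]
scene grip end [[ 0.50145236 -0.03683273  0.06      ]
 [ 0.71163378 -0.02397058  0.06      ]]
```

Emit:
{"fn": "drive_tool", "kwargs": {"steps": [{"translation": [0,0,0],"angular": [0,0,1],"gripper": 1},{"translation": [0,0,0],"angular": [0,0,1],"gripper": 1},{"translation": [0,0,0],"angular": [0,0,1],"gripper": 1},{"translation": [0,0,0],"angular": [0,0,1],"gripper": 1},{"translation": [0,0,0],"angular": [0,0,1],"gripper": 1},{"translation": [0,0,0],"angular": [0,0,1],"gripper": 1},{"translation": [0,0,0],"angular": [0,0,1],"gripper": 1},{"translation": [0,0,0],"angular": [0,0,1],"gripper": 1}]}}

```text
t: 1.1
tool_pos: [0.2687, 0.5638, 0.2036]
tool_rot: [2.216, 2.226, -0.002]
contact_force: [-0.3, 0.0, 0.3]
opening: 0.0854
grip_force: 0.0
```

Emit:
{"fn": "drive_tool", "kwargs": {"steps": [{"translation": [0,0,0],"angular": [0,0,1],"gripper": 1},{"translation": [0,0,0],"angular": [0,0,1],"gripper": 1},{"translation": [0,0,0],"angular": [0,0,1],"gripper": 1},{"translation": [0,0,0],"angular": [0,0,1],"gripper": 1},{"translation": [0,0,0],"angular": [0,0,1],"gripper": 1},{"translation": [0,0,0],"angular": [0,0,1],"gripper": 1},{"translation": [0,0,0],"angular": [0,0,1],"gripper": 1},{"translation": [0,0,0],"angular": [0,0,1],"gripper": 1}]}}

```text
t: 2.1
tool_pos: [0.2687, 0.5638, 0.2037]
tool_rot: [3.059, 0.713, -0.001]
contact_force: [-0.6, 0.1, 0.0]
opening: 0.0851
grip_force: 0.0
```

Emit:
{"fn": "drive_tool", "kwargs": {"steps": [{"translation": [0,0,0],"angular": [0,0,1],"gripper": 1},{"translation": [0,0,0],"angular": [0,0,1],"gripper": 1},{"translation": [0,0,0],"angular": [0,0,1],"gripper": 1},{"translation": [0,0,0],"angular": [0,0,0.4],"gripper": 1},{"translation": [0,0,0],"angular": [0,0,0],"gripper": 1}]}}

```text
t: 2.72
tool_pos: [0.2687, 0.5639, 0.2038]
tool_rot: [3.141, -0.018, -0.001]
contact_force: [0.8, -0.4, -0.4]
opening: 0.0855
grip_force: 0.0
```

```bash
cat > go.py <<'E'
import sys,numpy as np
from scipy.spatial.transform import Rotation as Ro
from station import ctrl
def delta(target,psi):
    o=ctrl.get_obs(); R=Ro.from_rotvec(o["tool_rot"])
    y=np.array([np.cos(psi),np.sin(psi),0]); z=np.array([0,0,-1.]); T=Ro.from_matrix(np.c_[np.cross(y,z),y,z])
    d=R.inv().apply(np.array(target)-o["tool_pos"])
    print("t",o["t"],"q",o["q"].round(3),"pos",o["tool_pos"].round(4),"open",round(o["opening"],4),"F",o["contact_force"].round(2),o["grip_force"])
    print("R",R.as_matrix().round(4).tolist())
    print("trans units",(d/.04).round(3),"ang units",np.degrees((R.inv()*T).as_rotvec()/8).round(3))
if __name__=="__main__": delta([float(v) for v in sys.argv[1:4]],float(sys.argv[4]))
E
python3 go.py .5185 -.0254 .12 -1.586
```

```text
t 2.725 q [ 1.007  0.053  1.614 -0.     1.476  2.589] pos [0.2687 0.5639 0.2038] open 0.0855 F [ 0.83 -0.36 -0.36] 0.0
R [[0.9999, -0.0113, -0.0005], [-0.0113, -0.9999, -0.0009], [-0.0005, 0.0009, -1.0]]
trans units [ 6.411 14.659  2.104] ang units [0.006 0.004 0.028]
```

Emit:
{"fn": "drive_tool", "kwargs": {"steps": [{"translation": [0.4,0.9,0],"angular": [0,0,0],"gripper": 1},{"translation": [0.4,0.9,0],"angular": [0,0,0],"gripper": 1},{"translation": [0.4,0.9,0],"angular": [0,0,0],"gripper": 1},{"translation": [0.4,0.9,0],"angular": [0,0,0],"gripper": 1},{"translation": [0.4,0.9,0],"angular": [0,0,0],"gripper": 1},{"translation": [0.4,0.9,0],"angular": [0,0,0],"gripper": 1},{"translation": [0.4,0.9,0],"angular": [0,0,0],"gripper": 1},{"translation": [0.4,0.9,0],"angular": [0,0,0],"gripper": 1}]}}

```text
t: 3.72
tool_pos: [0.3937, 0.2734, 0.2042]
tool_rot: [3.141, -0.017, -0.0]
contact_force: [0.4, -0.6, -0.9]
opening: 0.0853
grip_force: 0.0
```

Emit:
{"fn": "drive_tool", "kwargs": {"steps": [{"translation": [0.4,0.9,0],"angular": [0,0,0],"gripper": 1},{"translation": [0.4,0.9,0],"angular": [0,0,0],"gripper": 1},{"translation": [0.4,0.9,0],"angular": [0,0,0],"gripper": 1},{"translation": [0.4,0.9,0],"angular": [0,0,0],"gripper": 1},{"translation": [0.4,0.9,0.5],"angular": [0,0,0],"gripper": 1},{"translation": [0.4,0.9,0.5],"angular": [0,0,0],"gripper": 1},{"translation": [0.4,0.9,0.5],"angular": [0,0,0],"gripper": 1},{"translation": [0.4,0.9,0.5],"angular": [0,0,0],"gripper": 1}]}}

```text
t: 4.72
tool_pos: [0.5183, -0.0161, 0.1237]
tool_rot: [-3.141, 0.017, -0.0]
contact_force: [0.5, 0.2, 0.7]
opening: 0.0854
grip_force: 0.0
```

Emit:
{"fn": "drive_tool", "kwargs": {"steps": [{"translation": [0,0.25,0],"angular": [0,0,0],"gripper": 1},{"translation": [0,0,0],"angular": [0,0,0],"gripper": 1},{"translation": [0,0,0],"angular": [0,0,0],"gripper": 1}]}}

```text
t: 5.1
tool_pos: [0.5182, -0.0241, 0.1254]
tool_rot: [-3.141, 0.017, -0.002]
contact_force: [-0.0, 0.4, 0.5]
opening: 0.0854
grip_force: 0.0
```

```bash
python3 go.py .5185 -.0254 .033 -1.586; python3 - <<'E'
from h import *
from station import ctrl
o=[]
for n in("top","wrist"):
    d=ctrl.get_image(n);np.savez(n+"1.npz",**d); o.append(d["color"][...,::-1])
o[0]=cv2.resize(o[0][160:340,300:540],(640,480))
cv2.imwrite("pics/a1.png",cv2.resize(np.hstack(o),(800,300)))
E
```

```text
t 5.1 q [-0.19  -0.143  1.937  0.     1.346  1.391] pos [ 0.5182 -0.0241  0.1254] open 0.0854 F [-0.01  0.36  0.48] 0.0
R [[0.9999, -0.0108, 0.0015], [-0.0108, -0.9999, 0.0001], [0.0015, -0.0001, -1.0]]
trans units [0.005 0.034 2.309] ang units [-0.001 -0.011  0.032]
```

View pics/a1.png

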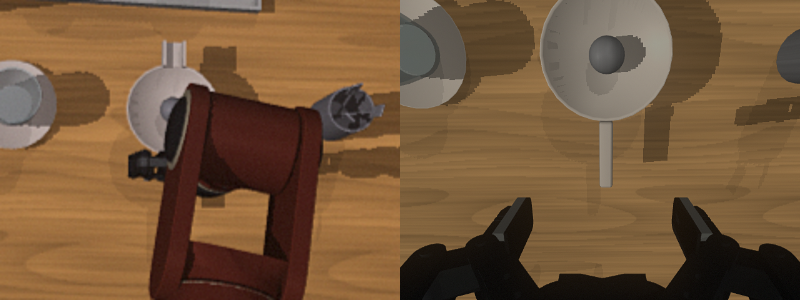

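Top crop: the gripper is over the handle, clear of everything. Wrist view: the handle bar runs from about (606,122) to (606,186), midway between the fingers, with the ball centred in the dish at (606,55). Next I'll refine the handle's position from the wrist image and descend.

```bash
python3 - <<'E'
from h import *
d=np.load("wrist1.npz")
m=white(d,(240,0,480,310),70,110); c=biggest(m); 
P=ray(d,pts(m),.060)[:,:2]; H=P[(P[:,0]<.535)&(abs(P[:,1]+.026)<.02)]
b=np.polyfit(H[:,0],H[:,1],1); print(H.min(0),H.max(0),b[0],"y@.5185",np.polyval(b,.5185))
Q=ray(d,c,.055)[:,:2]; r=np.linalg.norm(Q-[.6156,-.027],axis=1); print("rim r stats",np.percentile(r,[5,50,95]))
from scipy.optimize import least_squares
q=Q[abs(r-.062)<.008]; s=least_squares(lambda p:np.hypot(*(q-p[:2]).T)-p[2],[.6156,-.027,.062],loss="soft_l1",f_scale=.001); print(s.x,len(q))
t=np.load("top1.npz");R,T=t["R"],t["t"]
for u,v in((435,270),(480,270),(470,235),(420,240)):
    z=t["depth"][v,u]; print(u,v,(R.T@(np.array([(u-t["cx"])/t["fx"]*z,(v-t["cy"])/t["fy"]*z,z])-T)).round(3))
E
```

```text
[ 0.48297082 -0.03244285] [ 0.53476985 -0.0198504 ] -0.007157026430435406 y@.5185 -0.02610606980243701
rim r stats [0.04363359 0.05716778 0.06222632]
[ 0.61349014 -0.02858177  0.05983018] 405
435 270 [ 0.482 -0.008  0.432]
480 270 [ 0.479 -0.059  0.48 ]
470 235 [ 0.53  -0.05   0.465]
420 240 [0.519 0.022 0.475]
```

Emit:
{"fn": "drive_tool", "kwargs": {"steps": [{"translation": [0,0.05,0.6],"angular": [0,0,0],"gripper": 1},{"translation": [0,0,0.6],"angular": [0,0,0],"gripper": 1},{"translation": [0,0,0.6],"angular": [0,0,0],"gripper": 1},{"translation": [0,0,0.3],"angular": [0,0,0],"gripper": 1},{"translation": [0,0,0.2],"angular": [0,0,0],"gripper": 1},{"translation": [0,0,0],"angular": [0,0,0],"gripper": 1},{"translation": [0,0,0],"angular": [0,0,0],"gripper": 1}]}}

```text
t: 6.08
tool_pos: [0.5186, -0.0269, 0.0334]
tool_rot: [3.141, -0.019, 0.003]
contact_force: [0.3, -0.2, -0.3]
opening: 0.0851
grip_force: 0.0
```

```bash
python3 go.py .519 -.026 .0325 -1.58; python3 - <<'E'
from h import *
from station import ctrl
d=ctrl.get_image("wrist");np.savez("wrist2.npz",**d)
cv2.imwrite("pics/a2.png",d["color"][...,::-1])
E
```

```text
t 6.075 q [-0.195 -0.028  1.996  0.     1.171  1.387] pos [ 0.5186 -0.0269  0.0334] open 0.0851 F [ 0.32 -0.16 -0.26] 0.0
R [[0.9999, -0.0118, 0.0016], [-0.0118, -0.9999, -0.0003], [0.0016, 0.0003, -1.0]]
trans units [ 0.009 -0.024  0.022] ang units [ 0.002 -0.012 -0.019]
```

View pics/a2.png

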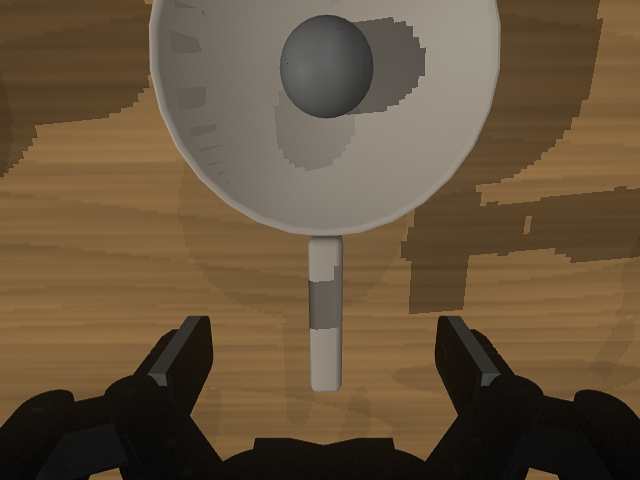

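The handle at column 326 lies between the fingers, whose midpoint is about column 324. The ball is centred at (326,66). Closing in steps.

Emit:
{"fn": "drive_tool", "kwargs": {"steps": [{"translation": [0,0,0],"angular": [0,0,0],"gripper": 0.7},{"translation": [0,0,0],"angular": [0,0,0],"gripper": 0.5},{"translation": [0,0,0],"angular": [0,0,0],"gripper": 0.35},{"translation": [0,0,0],"angular": [0,0,0],"gripper": 0.28},{"translation": [0,0,0],"angular": [0,0,0],"gripper": 0.23},{"translation": [0,0,0],"angular": [0,0,0],"gripper": 0.2},{"translation": [0,0,0],"angular": [0,0,0],"gripper": 0.17},{"translation": [0,0,0],"angular": [0,0,0],"gripper": 0.14}], "force": 30}}

```text
t: 7.12
tool_pos: [0.5179, -0.0269, 0.0325]
tool_rot: [3.141, -0.019, -0.0]
contact_force: [-0.6, 0.3, -0.2]
opening: 0.0125
grip_force: 17.3
```

Emit:
{"fn": "drive_tool", "kwargs": {"steps": [{"translation": [0,0,0],"angular": [0,0,0],"gripper": 0.1},{"translation": [0,0,0],"angular": [0,0,0],"gripper": 0.05},{"translation": [0,0,0],"angular": [0,0,0],"gripper": 0},{"translation": [0,0,0],"angular": [0,0,0],"gripper": 0}], "force": 50}}

```text
t: 7.62
tool_pos: [0.5178, -0.0268, 0.0324]
tool_rot: [3.142, -0.019, -0.0]
contact_force: [-1.1, -0.3, 0.9]
opening: 0.0093
grip_force: 48.9
```

Emit:
{"fn": "drive_tool", "kwargs": {"steps": [{"translation": [0,0,0],"angular": [0,0,0],"gripper": 0},{"translation": [0,0,0],"angular": [0,0,0],"gripper": 0},{"translation": [0,0,0],"angular": [0,0,0],"gripper": 0},{"translation": [0,0,0],"angular": [0,0,0],"gripper": 0}], "force": 100}}

```text
t: 8.12
tool_pos: [0.518, -0.0269, 0.0325]
tool_rot: [3.142, -0.019, 0.001]
contact_force: [-0.0, 0.0, 1.3]
opening: 0.0001
grip_force: 0.4
```

The opening went to 0, so the bar slipped out of the pads. I need to look.

```bash
python3 - <<'E'
from h import *
from station import ctrl
d=ctrl.get_image("wrist");np.savez("wrist3.npz",**d)
s=ctrl.get_image("scene");np.savez("scene3.npz",**s)
a=d["color"][...,::-1]; b=cv2.resize(s["color"][220:340,180:340,::-1],(640,480))
cv2.imwrite("pics/a3.png",cv2.resize(np.hstack([a,b]),(800,300)))
E
```

```text
(no output)
```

View pics/a3.png

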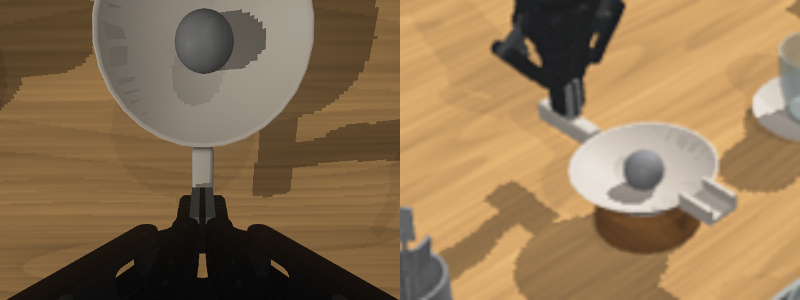

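```bash
python3 - <<'E'
from h import *
def P(d,u,v):
    z=float(np.median(d["depth"][v-1:v+2,u-1:u+2])); return (d["R"].T@(np.array([(u-d["cx"])/d["fx"]*z,(v-d["cy"])/d["fy"]*z,z])-d["t"])).round(4)
w2,w3,s0,s3=[np.load(n+".npz") for n in("wrist2","wrist3","scene0","scene3")]
for u,v in((325,250),(325,265),(325,280)): print("w2",P(w2,u,v),"w3",P(w3,u,v))
for u,v in((311,318),(328,318),(325,330),(300,325),(345,325)): print("pads w3",u,v,P(w3,u,v))
for n,d in(("s0",s0),("s3",s3)): print(n,[P(d,*q).tolist() for q in((243,266),(292,265+8),(313,300))])
dd=cv2.absdiff(s0["color"],s3["color"]).max(2)[255:330,225:330]; print((dd>25).sum(), pts(dd>25).mean(0)+[225,255])
b0=cv2.resize(s0["color"][240:300,220:300,::-1],(640,480),interpolation=2);b3=cv2.resize(s3["color"][240:300,220:300,::-1],(640,480),interpolation=2)
cv2.imwrite("pics/a4.png",cv2.resize(np.hstack([b0,b3]),(800,300)))
E
python3 go.py .519 -.026 .0325 -1.58
```

```text
w2 [ 0.5489 -0.027   0.06  ] w3 [ 0.5484 -0.0269  0.0594]
w2 [ 0.5426 -0.0269  0.0598] w3 [ 0.5422 -0.0268  0.0594]
w2 [ 0.5363 -0.0269  0.0602] w3 [ 0.5359 -0.0268  0.0597]
pads w3 311 318 [ 0.529  -0.0216  0.0779]
pads w3 328 318 [ 0.529  -0.0277  0.0781]
pads w3 325 330 [ 0.5289 -0.0266  0.0862]
pads w3 300 325 [ 0.5252 -0.0174  0.0761]
pads w3 345 325 [ 0.525  -0.0339  0.0761]
s0 [[0.5128, -0.0325, 0.0579], [0.6028, 0.027, 0.0514], [0.7049, -0.0167, 0.0594]]
s3 [[0.5156, -0.0346, 0.0602], [0.6037, 0.0262, 0.0522], [0.7054, -0.0173, 0.06]]
314 [256.86305732 276.71974522]
t 8.225 q [-0.195 -0.027  1.997  0.     1.171  1.387] pos [ 0.518  -0.0269  0.0325] open 0.0 F [0.2  0.64 0.67] 0.3321626353135798
R [[0.9999, -0.0119, 0.0004], [-0.0119, -0.9999, -0.0], [0.0004, 0.0, -1.0]]
trans units [ 0.024 -0.022 -0.001] ang units [ 0.    -0.003 -0.02 ]
```

View pics/a4.png

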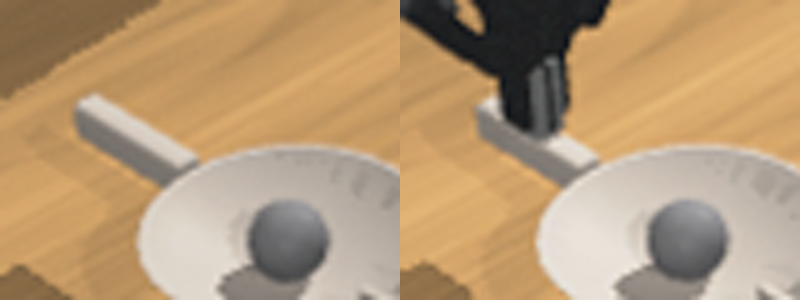

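The picture shows the fingertips shut within the bar, which hasn't moved (bar top still at z≈0.060). So 100 N drove the pads through it. I'll open gently and regrip with much less force.

Emit:
{"fn": "drive_tool", "kwargs": {"steps": [{"translation": [0,0,0],"angular": [0,0,0],"gripper": 0.05},{"translation": [0,0,0],"angular": [0,0,0],"gripper": 0.1},{"translation": [0,0,0],"angular": [0,0,0],"gripper": 0.15},{"translation": [0,0,0],"angular": [0,0,0],"gripper": 0.2},{"translation": [0,0,0],"angular": [0,0,0],"gripper": 0.25},{"translation": [0,0,0],"angular": [0,0,0],"gripper": 0.35},{"translation": [0,0,0],"angular": [0,0,0],"gripper": 0.4},{"translation": [0,0,0],"angular": [0,0,0],"gripper": 0.4}], "force": 20}}

```text
t: 9.22
tool_pos: [0.5179, -0.0268, 0.0324]
tool_rot: [3.142, -0.019, -0.0]
contact_force: [0.3, 0.4, -0.1]
opening: 0.034
grip_force: 0.0
```

```bash
python3 - <<'E'
from h import *
from station import ctrl
d=ctrl.get_image("wrist");s=ctrl.get_image("scene")
np.savez("wrist4.npz",**d)
a=d["color"][...,::-1]; b=cv2.resize(s["color"][220:340,180:340,::-1],(640,480))
cv2.imwrite("pics/a5.png",cv2.resize(np.hstack([a,b]),(800,300)))
E
python3 go.py .519 -.026 .0325 -1.58
```

```text
t 9.325 q [-0.195 -0.027  1.997  0.     1.171  1.387] pos [ 0.5178 -0.0269  0.0324] open 0.0343 F [-0.59  0.38 -1.07] 0.0
R [[0.9999, -0.012, -0.0], [-0.012, -0.9999, 0.0], [-0.0, -0.0, -1.0]]
trans units [ 0.029 -0.022 -0.003] ang units [-0.    0.   -0.02]
```

View pics/a5.png

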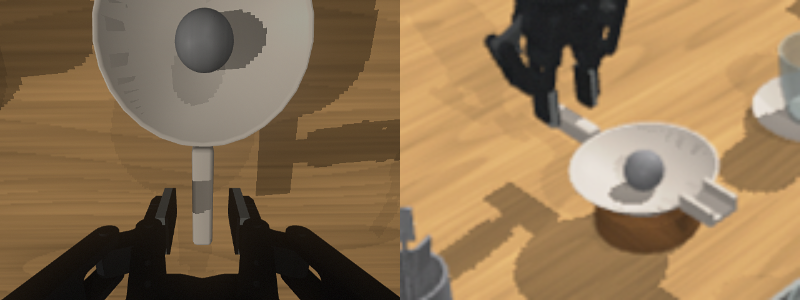

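The dish and ball are undisturbed and the pads stand either side of the bar. I'll check the real fingertip height, by projecting where the tips should be in the scene view.

```bash
python3 - <<'E'
from h import *
from station import ctrl
s=ctrl.get_image("scene")
def pr(X):
    c=s["R"]@np.array(X)+s["t"]; return np.array([c[0]/c[2]*s["fx"]+s["cx"],c[1]/c[2]*s["fy"]+s["cy"]])
for n,y in(("far",-.0095),("near",-.0442)):
    for z in(.025,.0325,.04,.05,.06,.07):
        p=pr([.529,y,z]); print(n,z,p.round(1),"crop",((p-[180,220])*[2.5,2.5]+[400,0]).round(0))
print("bar",[((pr(X)-[180,220])*2.5+[400,0]).round(0) for X in([.483,-.033,.06],[.554,-.033,.06],[.554,-.02,.06],[.529,-.02,.06])])
d=s
for u,v in((254,260),(255,256),(237,264),(237,268)):
    z=float(d["depth"][v,u]); print(u,v,(d["R"].T@(np.array([(u-d["cx"])/d["fx"]*z,(v-d["cy"])/d["fy"]*z,z])-d["t"])).round(4))
w=np.load("wrist4.npz")
for u,v in((275,304),(370,304),(272,345),(373,345)):
    z=float(w["depth"][v,u]); print("w",(w["R"].T@(np.array([(u-w["cx"])/w["fx"]*z,(v-w["cy"])/w["fy"]*z,z])-w["t"])).round(4))
E
```

```text
far 0.025 [257.  276.7] crop [593. 142.]
far 0.0325 [256.8 273.9] crop [592. 135.]
far 0.04 [256.6 271.1] crop [591. 128.]
far 0.05 [256.3 267.4] crop [591. 118.]
far 0.06 [256.  263.6] crop [590. 109.]
far 0.07 [255.7 259.8] crop [589.  99.]
near 0.025 [244.9 283.7] crop [562. 159.]
near 0.0325 [244.6 280.9] crop [562. 152.]
near 0.04 [244.3 278. ] crop [561. 145.]
near 0.05 [243.9 274.2] crop [560. 136.]
near 0.06 [243.6 270.4] crop [559. 126.]
near 0.07 [243.2 266.5] crop [558. 116.]
bar [array([535., 100.]), array([588., 132.]), array([600., 125.]), array([581., 114.])]
254 260 [ 0.5227 -0.0091  0.0663]
255 256 [ 0.5289 -0.0103  0.0801]
237 264 [ 0.5243 -0.0558  0.0801]
237 268 [ 0.524  -0.0567  0.0703]
w [ 0.5297 -0.0076  0.068 ]
w [ 0.5287 -0.044   0.067 ]
w [ 0.5254 -0.0089  0.0897]
w [ 0.523  -0.0429  0.0865]
```

```bash
python3 - <<'E'
from h import *
from station import ctrl
np.savez("scene4.npz",**ctrl.get_image("scene"))
for n in("scene0","scene3","scene4","wrist2","wrist3","wrist4"):
    d=np.load(n+".npz"); v,u=np.mgrid[:480,:640]; z=d["depth"]
    c=np.stack([(u-d["cx"])/d["fx"]*z,(v-d["cy"])/d["fy"]*z,z],-1); X=(c-d["t"])@d["R"]
    dark=(d["color"].max(2)<75)&(z>0)
    k=[.268,.564,.2] if n=="scene0" else [.518,-.027,.1]
    m=dark&(abs(X[...,0]-k[0])<.03)&(abs(X[...,1]-k[1])<.06)&(X[...,2]>.01)
    p=X[m]
    for sgn in(-1,1):
        q=p[(p[:,1]-k[1])*sgn>0]
        if len(q): o=q[np.argsort(q[:,2])[:6]]; print(n,sgn,len(q),o[[0,2,5]].round(3).tolist())
E
```

```text
scene0 -1 992 [[0.251, 0.517, 0.248], [0.238, 0.517, 0.252], [0.244, 0.516, 0.253]]
scene0 1 270 [[0.287, 0.603, 0.244], [0.294, 0.599, 0.246], [0.293, 0.6, 0.248]]
scene3 -1 1852 [[0.526, -0.034, 0.067], [0.526, -0.037, 0.069], [0.52, -0.04, 0.07]]
scene3 1 696 [[0.53, -0.027, 0.065], [0.525, -0.013, 0.069], [0.525, -0.014, 0.072]]
scene4 -1 1883 [[0.529, -0.045, 0.064], [0.525, -0.052, 0.069], [0.514, -0.054, 0.07]]
scene4 1 819 [[0.519, -0.009, 0.062], [0.529, -0.009, 0.064], [0.527, -0.007, 0.065]]
wrist2 -1 19653 [[0.498, -0.033, 0.056], [0.501, -0.033, 0.057], [0.545, -0.034, 0.057]]
wrist2 1 18519 [[0.516, -0.02, 0.056], [0.521, -0.02, 0.056], [0.517, -0.02, 0.057]]
wrist3 -1 25804 [[0.526, -0.033, 0.057], [0.529, -0.027, 0.063], [0.529, -0.027, 0.064]]
wrist3 1 26712 [[0.529, -0.022, 0.063], [0.529, -0.023, 0.063], [0.529, -0.024, 0.063]]
wrist4 -1 25653 [[0.515, -0.033, 0.056], [0.491, -0.032, 0.057], [0.518, -0.033, 0.058]]
wrist4 1 25821 [[0.518, -0.019, 0.057], [0.526, -0.019, 0.057], [0.513, -0.019, 0.057]]
```

Depth shows the real fingertips about 28 mm above the reported TCP: shut tips at z≈0.060 against a TCP of 0.0325, and open tips at 0.244 against 0.203. So the fingers only nipped the bar's top edge and slid off, rather than going through it. I'll go about 27 mm lower.

Emit:
{"fn": "drive_tool", "kwargs": {"steps": [{"translation": [0,0,0.2],"angular": [0,0,0],"gripper": 0.4},{"translation": [0,0,0.2],"angular": [0,0,0],"gripper": 0.4},{"translation": [0,0,0.2],"angular": [0,0,0],"gripper": 0.4},{"translation": [0,0,0.08],"angular": [0,0,0],"gripper": 0.4},{"translation": [0,0,0],"angular": [0,0,0],"gripper": 0.4}]}}

```text
t: 10.05
tool_pos: [0.5175, -0.0268, 0.0047]
tool_rot: [-3.141, 0.019, 0.001]
contact_force: [-0.4, 0.3, 1.0]
opening: 0.034
grip_force: 0.0
```

```bash
python3 - <<'E'
from h import *
from station import ctrl
d=ctrl.get_image("scene");w=ctrl.get_image("wrist")
v,u=np.mgrid[:480,:640]; z=d["depth"]
c=np.stack([(u-d["cx"])/d["fx"]*z,(v-d["cy"])/d["fy"]*z,z],-1); X=(c-d["t"])@d["R"]
m=(d["color"].max(2)<75)&(abs(X[...,0]-.518)<.03)&(abs(X[...,1]+.027)<.06)&(X[...,2]>.01)
p=X[m]; p=p[p[:,1]<-.035]; print(p[np.argsort(p[:,2])[:8]].round(3).tolist())
a=w["color"][...,::-1]; b=cv2.resize(d["color"][220:340,180:340,::-1],(640,480))
cv2.imwrite("pics/a6.png",cv2.resize(np.hstack([a,b]),(800,300)))
E
python3 go.py .519 -.026 .005 -1.58
```

```text
[[0.525, -0.05, 0.039], [0.53, -0.046, 0.039], [0.523, -0.049, 0.04], [0.524, -0.052, 0.04], [0.527, -0.043, 0.041], [0.524, -0.055, 0.041], [0.515, -0.056, 0.042], [0.525, -0.052, 0.042]]
t 10.15 q [-0.195  0.015  2.008  0.     1.118  1.387] pos [ 0.5181 -0.0269  0.0054] open 0.0343 F [-0.57 -0.18 -0.13] 0.0
R [[0.9999, -0.012, 0.0004], [-0.012, -0.9999, -0.0001], [0.0004, 0.0001, -1.0]]
trans units [ 0.023 -0.022  0.01 ] ang units [ 0.    -0.003 -0.02 ]
```

View pics/a6.png

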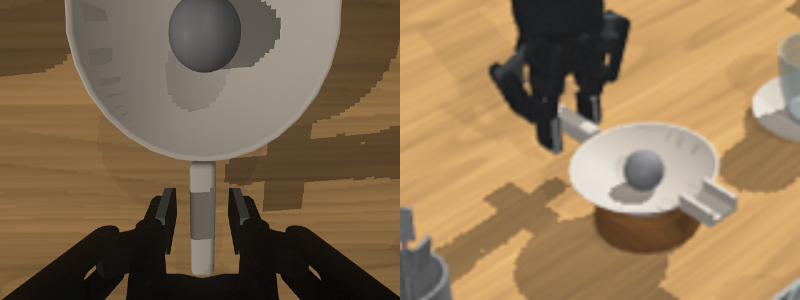

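The tips are now at z≈0.037, straddling the bar, and the bar is still centred. Closing.

Emit:
{"fn": "drive_tool", "kwargs": {"steps": [{"translation": [0,0,0],"angular": [0,0,0],"gripper": 0.3},{"translation": [0,0,0],"angular": [0,0,0],"gripper": 0.25},{"translation": [0,0,0],"angular": [0,0,0],"gripper": 0.21},{"translation": [0,0,0],"angular": [0,0,0],"gripper": 0.18},{"translation": [0,0,0],"angular": [0,0,0],"gripper": 0.15},{"translation": [0,0,0],"angular": [0,0,0],"gripper": 0.1},{"translation": [0,0,0],"angular": [0,0,0],"gripper": 0},{"translation": [0,0,0],"angular": [0,0,0],"gripper": 0}], "force": 30}}

```text
t: 11.15
tool_pos: [0.5179, -0.027, 0.0053]
tool_rot: [3.141, -0.019, -0.0]
contact_force: [-1.5, -1.1, 1.5]
opening: 0.0136
grip_force: 29.3
```

Emit:
{"fn": "drive_tool", "kwargs": {"steps": [{"translation": [0,0,0],"angular": [0,0,0],"gripper": 0},{"translation": [0,0,0],"angular": [0,0,0],"gripper": 0},{"translation": [0,0,0],"angular": [0,0,0],"gripper": 0},{"translation": [0,0,0],"angular": [0,0,0],"gripper": 0}], "force": 70}}

```text
t: 11.65
tool_pos: [0.5179, -0.0269, 0.0053]
tool_rot: [3.141, -0.019, -0.0]
contact_force: [-2.7, -1.0, 2.5]
opening: 0.0129
grip_force: 71.9
```

The grip is firm: 12.9 mm opening at 72 N. Lifting gently.

Emit:
{"fn": "drive_tool", "kwargs": {"steps": [{"translation": [0,0,-0.03],"angular": [0,0,0],"gripper": 0},{"translation": [0,0,-0.05],"angular": [0,0,0],"gripper": 0},{"translation": [0,0,-0.07],"angular": [0,0,0],"gripper": 0},{"translation": [0,0,-0.07],"angular": [0,0,0],"gripper": 0},{"translation": [0,0,-0.05],"angular": [0,0,0],"gripper": 0},{"translation": [0,0,-0.03],"angular": [0,0,0],"gripper": 0},{"translation": [0,0,0],"angular": [0,0,0],"gripper": 0},{"translation": [0,0,0],"angular": [0,0,0],"gripper": 0}]}}

```text
t: 12.65
tool_pos: [0.5178, -0.0268, 0.0171]
tool_rot: [-3.141, 0.019, 0.0]
contact_force: [0.1, 0.2, -3.2]
opening: 0.0129
grip_force: 71.3
```

```bash
cat > dish.py <<'E'
from h import *
from station import ctrl
def cloud(d):
    v,u=np.mgrid[:480,:640]; z=d["depth"]
    return (np.stack([(u-d["cx"])/d["fx"]*z,(v-d["cy"])/d["fy"]*z,z],-1)-d["t"])@d["R"]
def wristtilt(tag):
    d=ctrl.get_image("wrist"); np.savez(tag+".npz",**d); X=cloud(d)
    # white dish pixels: outer rim band + handle top
    c=biggest(white(d,(0,0,640,330),70,110))
    m=np.zeros((480,640),np.uint8); cv2.drawContours(m,[c[:,None]],-1,1,-1)
    hsv=cv2.cvtColor(d["color"],cv2.COLOR_RGB2HSV)
    b=cv2.HoughCircles(cv2.medianBlur(cv2.cvtColor(d["color"],cv2.COLOR_RGB2GRAY),5),3,1,100,param1=80,param2=20,minRadius=35,maxRadius=70)
    print("ball circ",None if b is None else b[0][:2].round(1).tolist())
    for y in range(170,270,10): print(y,X[y,np.arange(316,337,5)].mean(0).round(4))
E
python3 -c "
import dish; dish.wristtilt('w5')"; python3 go.py .519 -.026 .06 -1.58
```

```text
ball circ [[324.5, 56.5, 59.099998474121094]]
170 [ 0.5798 -0.0275  0.0515]
180 [ 0.5766 -0.0275  0.0529]
190 [ 0.5734 -0.0275  0.0543]
200 [ 0.5703 -0.0274  0.0563]
210 [ 0.567  -0.0274  0.057 ]
220 [ 0.5641 -0.0273  0.0593]
230 [ 0.5612 -0.0273  0.0618]
240 [ 0.5584 -0.0272  0.0638]
250 [ 0.5556 -0.0272  0.066 ]
260 [ 0.553  -0.0272  0.0684]
t 12.7 q [-0.195 -0.004  2.004 -0.     1.142  1.387] pos [ 0.5177 -0.0268  0.0171] open 0.0132 F [-0.76  0.99 -1.88] 71.30736351013184
R [[0.9999, -0.012, -0.0003], [-0.012, -0.9999, 0.0], [-0.0003, -0.0, -1.0]]
trans units [ 0.031 -0.021 -1.073] ang units [-0.     0.002 -0.02 ]
```

```bash
python3 - <<'E'
from dish import *
d=np.load("w5.npz");X=cloud(d); B=X[268:310,318:332].reshape(-1,3); B=B[abs(B[:,2]-.07)<.01]
b=np.polyfit(B[:,0],B[:,2],1); print("bar slope dz/dx",b[0],B[:,2].mean(),len(B),B[:,0].min(),B[:,0].max())
s=ctrl.get_image("scene"); np.savez("scene5.npz",**s); 
# rim plane: white points in scene within 58..66 mm of centre, top ones
for n in("scene0","scene5"):
    d=np.load(n+".npz");X=cloud(d);w=white(d,(200,230,350,330),60,110)>0
    r=np.hypot(X[...,0]-.616,X[...,1]+.0272); p=X[w&(r>.056)&(r<.061)&(X[...,2]>.03)]
    A=np.c_[p[:,:2]-[.616,-.0272],np.ones(len(p))]
    from scipy.optimize import least_squares
    f=least_squares(lambda k:A@k-p[:,2],[0,0,.05],loss="soft_l1",f_scale=.001); print(n,len(p),f.x)
E
```

```text
bar slope dz/dx 0.008141386840816927 0.0714080450460354 587 0.5363498592657991 0.551558953390772
scene0 252 [0.01844595 0.00454548 0.053223  ]
scene5 266 [0.01320974 0.00179343 0.06429653]
```

The dish is level after a 12 mm lift. Lifting about 48 mm more.

Emit:
{"fn": "drive_tool", "kwargs": {"steps": [{"translation": [0,0,-0.06],"angular": [0,0,0],"gripper": 0},{"translation": [0,0,-0.14],"angular": [0,0,0],"gripper": 0},{"translation": [0,0,-0.2],"angular": [0,0,0],"gripper": 0},{"translation": [0,0,-0.2],"angular": [0,0,0],"gripper": 0},{"translation": [0,0,-0.2],"angular": [0,0,0],"gripper": 0},{"translation": [0,0,-0.2],"angular": [0,0,0],"gripper": 0},{"translation": [0,0,-0.14],"angular": [0,0,0],"gripper": 0},{"translation": [0,0,-0.06],"angular": [0,0,0],"gripper": 0}]}}

```text
t: 13.75
tool_pos: [0.5181, -0.0269, 0.0657]
tool_rot: [3.141, -0.019, 0.001]
contact_force: [0.8, -0.3, -2.1]
opening: 0.0129
grip_force: 71.3
```

Emit:
{"fn": "drive_tool", "kwargs": {"steps": [{"translation": [0,0,0],"angular": [0,0,0],"gripper": 0},{"translation": [0,0,0],"angular": [0,0,0],"gripper": 0},{"translation": [0,0,0],"angular": [0,0,0],"gripper": 0},{"translation": [0,0,0],"angular": [0,0,0],"gripper": 0}]}}

```text
t: 14.25
tool_pos: [0.5177, -0.0268, 0.065]
tool_rot: [-3.141, 0.019, 0.001]
contact_force: [-0.5, 0.5, -1.9]
opening: 0.0129
grip_force: 71.3
```

```bash
python3 -c "
import dish; dish.wristtilt('w6')
d=dish.np.load('w6.npz'); X=dish.cloud(d); B=X[268:310,318:332].reshape(-1,3);B=B[abs(B[:,2]-.119)<.01];print(dish.np.polyfit(B[:,0],B[:,2],1)[0],B[:,2].mean())
"; python3 go.py .519 -.026 .06 -1.58
python3 - <<'E'
# plan: arc about dish centre, per-row tool-frame units
import numpy as np
r=.0985;
for th in(2,4,6):
    t=np.radians(th);print(th, "x",-r*(np.cos(t)-1)/.04,"y",r*np.sin(t)/.04)
E
```

```text
ball circ [[318.5, 50.5, 66.80000305175781]]
170 [ 0.5798 -0.0275  0.0994]
180 [ 0.5765 -0.0275  0.1005]
190 [ 0.5733 -0.0275  0.1018]
200 [ 0.5702 -0.0274  0.1039]
210 [ 0.567  -0.0274  0.1051]
220 [ 0.564  -0.0273  0.1072]
230 [ 0.5611 -0.0273  0.1093]
240 [ 0.5583 -0.0272  0.1116]
250 [ 0.5555 -0.0272  0.1136]
260 [ 0.5532 -0.0271  0.117 ]
-0.017720764862738044 0.11926198948945146
t 14.3 q [-0.195 -0.072  1.98  -0.     1.234  1.387] pos [ 0.5177 -0.0269  0.065 ] open 0.0128 F [-0.24 -0.72 -3.14] 71.27724051475525
R [[0.9999, -0.012, -0.0003], [-0.012, -0.9999, 0.0], [-0.0003, -0.0, -1.0]]
trans units [ 0.031 -0.022  0.126] ang units [-0.     0.002 -0.02 ]
2 x 0.0015000884654766857 y 0.08594001062990864
4 x 0.005998526235182914 y 0.17177531659490855
6 x 0.013489832655627025 y 0.2574013407965967
```

The dish is up and level. Now I'll turn it counter-clockwise about its own centre, with the tool on a 98.5 mm arc at 3° per row, ramped.

Emit:
{"fn": "drive_tool", "kwargs": {"steps": [{"translation": [0,0.043,0],"angular": [0,0,-0.125],"gripper": 0},{"translation": [0.0015,0.086,0],"angular": [0,0,-0.25],"gripper": 0},{"translation": [0.0035,0.129,0],"angular": [0,0,-0.375],"gripper": 0},{"translation": [0.0035,0.129,0],"angular": [0,0,-0.375],"gripper": 0},{"translation": [0.0035,0.129,0],"angular": [0,0,-0.375],"gripper": 0},{"translation": [0.0035,0.129,0],"angular": [0,0,-0.375],"gripper": 0},{"translation": [0.0015,0.086,0],"angular": [0,0,-0.25],"gripper": 0},{"translation": [0,0.043,0],"angular": [0,0,-0.125],"gripper": 0}]}}

```text
t: 15.3
tool_pos: [0.5224, -0.0577, 0.0652]
tool_rot: [3.105, 0.474, 0.0]
contact_force: [0.3, -0.3, -2.4]
opening: 0.013
grip_force: 71.3
```

```bash
cat > st.py <<'E'
import sys
from dish import *
d=ctrl.get_image("top"); X=cloud(d); np.savez("toplast.npz",**d)
hsv=cv2.cvtColor(d["color"],cv2.COLOR_RGB2HSV)
n=(abs(X[...,0]-.616)<.14)&(abs(X[...,1]+.027)<.14)
w=n&(hsv[...,1]<60)&(hsv[...,2]>100)&(X[...,2]>.075)&(X[...,2]<.135)
p=X[w]; print("white",len(p),"z pct",np.percentile(p[:,2],[5,50,95]).round(3))
b=n&(hsv[...,1]<60)&(hsv[...,2]<100)&(X[...,2]>.085)&(X[...,2]<.135)&(np.hypot(X[...,0]-.616,X[...,1]+.027)<.035)
print("ball px",b.sum(),X[b].mean(0).round(4) if b.any() else "")
from scipy.optimize import least_squares
c=cv2.findContours(w.astype(np.uint8),0,1)[0]; c=max(c,key=cv2.contourArea)[:,0]
q=ray(d,c,.115)[:,:2]; q=q[abs(np.hypot(q[:,0]-.616,q[:,1]+.027)-.061)<.012]
s=least_squares(lambda k:np.hypot(*(q-k[:2]).T)-k[2],[.616,-.027,.061],loss="soft_l1",f_scale=.001); print("dish ctr",s.x.round(4),len(q))
P=ray(d,pts(w),.115)[:,:2]-s.x[:2]; L=P[(np.hypot(*P.T)>.07)]; 
a=np.arctan2(L[:,1],L[:,0]); print("lip/handle angs",np.percentile(a,[2,25,50,75,98]).round(3))
cup=np.array([.6245,.1861])-s.x[:2]; print("cup bearing",np.arctan2(cup[1],cup[0]).round(4))
from scipy.spatial.transform import Rotation as Ro
o=ctrl.get_obs(); R=Ro.from_rotvec(o["tool_rot"]).as_matrix(); print("tool yaw(x)",np.arctan2(R[1,0],R[0,0]).round(4),o["tool_pos"].round(4),"ctr by tool",(o["tool_pos"]+R[:,0]*.0985).round(4),o["t"],o["q"].round(2),o["grip_force"],"zaxis",R[:,2].round(3))
cv2.imwrite(sys.argv[1],cv2.resize(d["color"][150:330,260:540,::-1],(800,514)))
E
python3 st.py pics/b1.png
```

```text
white 2146 z pct [0.093 0.104 0.12 ]
ball px 140 [ 0.6136 -0.0337  0.1135]
dish ctr [ 0.6153 -0.027   0.0596] 129
lip/handle angs [0.091 0.185 0.287 0.394 0.483]
cup bearing 1.5277
tool yaw(x) 0.3032 [ 0.5224 -0.0577  0.0653] ctr by tool [ 0.6164 -0.0283  0.0653] 15.35 [-0.25 -0.06  1.96 -0.    1.23  1.02] 71.27352476119995 zaxis [ 0. -0. -1.]
```

Emit:
{"fn": "drive_tool", "kwargs": {"steps": [{"translation": [0,0.043,0],"angular": [0,0,-0.125],"gripper": 0},{"translation": [0.0015,0.086,0],"angular": [0,0,-0.25],"gripper": 0},{"translation": [0.0035,0.129,0],"angular": [0,0,-0.375],"gripper": 0},{"translation": [0.0035,0.129,0],"angular": [0,0,-0.375],"gripper": 0},{"translation": [0.0035,0.129,0],"angular": [0,0,-0.375],"gripper": 0},{"translation": [0.0035,0.129,0],"angular": [0,0,-0.375],"gripper": 0},{"translation": [0.0035,0.129,0],"angular": [0,0,-0.375],"gripper": 0},{"translation": [0.0035,0.129,0],"angular": [0,0,-0.375],"gripper": 0}]}}

```text
t: 16.35
tool_pos: [0.5392, -0.0893, 0.0652]
tool_rot: [2.966, 1.034, 0.0]
contact_force: [1.2, -0.0, -3.1]
opening: 0.0129
grip_force: 71.3
```

Emit:
{"fn": "drive_tool", "kwargs": {"steps": [{"translation": [0.0035,0.129,0],"angular": [0,0,-0.375],"gripper": 0},{"translation": [0.0035,0.129,0],"angular": [0,0,-0.375],"gripper": 0},{"translation": [0.0035,0.129,0],"angular": [0,0,-0.375],"gripper": 0},{"translation": [0.0035,0.129,0],"angular": [0,0,-0.375],"gripper": 0},{"translation": [0.0035,0.129,0],"angular": [0,0,-0.375],"gripper": 0},{"translation": [0.0035,0.129,0],"angular": [0,0,-0.375],"gripper": 0},{"translation": [0.0015,0.086,0],"angular": [0,0,-0.25],"gripper": 0},{"translation": [0,0.043,0],"angular": [0,0,-0.125],"gripper": 0}]}}

```text
t: 17.35
tool_pos: [0.5663, -0.1129, 0.0652]
tool_rot: [2.729, 1.556, -0.0]
contact_force: [0.0, 0.0, -1.5]
opening: 0.0129
grip_force: 71.3
```

```bash
python3 st.py pics/b2.png
```

```text
white 2771 z pct [0.093 0.104 0.119]
ball px 128 [ 0.6154 -0.0324  0.1149]
dish ctr [ 0.6159 -0.0286  0.06  ] 170
lip/handle angs [-2.192  0.814  0.955  1.086  1.211]
cup bearing 1.531
tool yaw(x) 1.0364 [ 0.5664 -0.1129  0.0653] ctr by tool [ 0.6166 -0.0282  0.0653] 17.4 [-0.33  0.07  1.84 -0.    1.23  0.21] 71.27034187316895 zaxis [ 0. -0. -1.]
```

View pics/b2.png

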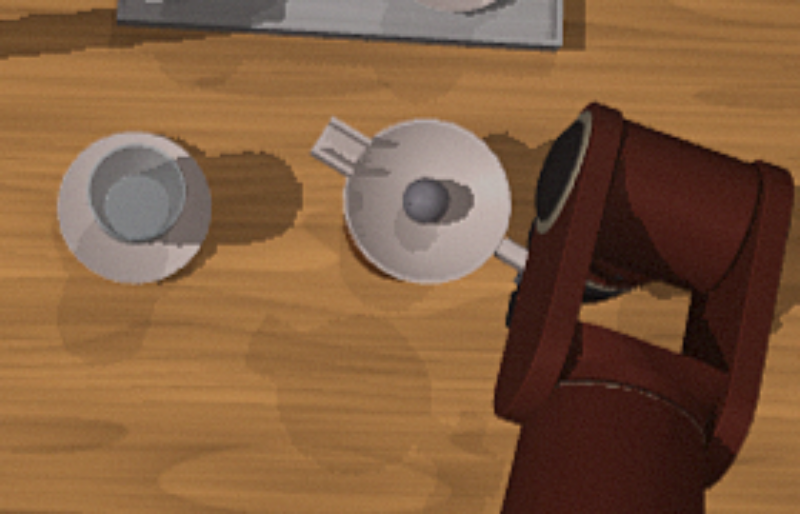

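Mid-turn, the lip at (338,148) is swinging toward the cup (base centre at about (137,208), concentric with its saucer). The ball is centred at (427,200). About 28.4° to go.

Emit:
{"fn": "drive_tool", "kwargs": {"steps": [{"translation": [0,0.043,0],"angular": [0,0,-0.125],"gripper": 0},{"translation": [0.0015,0.086,0],"angular": [0,0,-0.25],"gripper": 0},{"translation": [0.0035,0.129,0],"angular": [0,0,-0.375],"gripper": 0},{"translation": [0.0035,0.129,0],"angular": [0,0,-0.375],"gripper": 0},{"translation": [0.0035,0.129,0],"angular": [0,0,-0.375],"gripper": 0},{"translation": [0.0035,0.129,0],"angular": [0,0,-0.375],"gripper": 0},{"translation": [0.0035,0.129,0],"angular": [0,0,-0.375],"gripper": 0},{"translation": [0.0035,0.129,0],"angular": [0,0,-0.375],"gripper": 0}]}}

```text
t: 18.4
tool_pos: [0.6003, -0.1253, 0.0652]
tool_rot: [2.398, 2.029, 0.0]
contact_force: [-0.4, 1.7, -2.5]
opening: 0.0129
grip_force: 71.3
```

Emit:
{"fn": "drive_tool", "kwargs": {"steps": [{"translation": [0.0035,0.129,0],"angular": [0,0,-0.375],"gripper": 0},{"translation": [0.002,0.105,0],"angular": [0,0,-0.3],"gripper": 0},{"translation": [0.001,0.06,0],"angular": [0,0,-0.175],"gripper": 0},{"translation": [0,0.025,0],"angular": [0,0,-0.075],"gripper": 0},{"translation": [0,0,0],"angular": [0,0,0],"gripper": 0},{"translation": [0,0,0],"angular": [0,0,0],"gripper": 0},{"translation": [0,0,0],"angular": [0,0,0],"gripper": 0},{"translation": [0,0,0],"angular": [0,0,0],"gripper": 0}]}}

```text
t: 19.4
tool_pos: [0.6125, -0.1265, 0.0652]
tool_rot: [2.265, 2.177, 0.0]
contact_force: [0.4, 0.2, -3.3]
opening: 0.0132
grip_force: 71.3
```

```bash
python3 st.py pics/b3.png
```

```text
white 2756 z pct [0.093 0.104 0.119]
ball px 113 [ 0.6159 -0.0322  0.1152]
dish ctr [ 0.6168 -0.0287  0.06  ] 165
lip/handle angs [-1.664  1.33   1.457  1.582  1.69 ]
cup bearing 1.5349
tool yaw(x) 1.5309 [ 0.6125 -0.1265  0.0652] ctr by tool [ 0.6165 -0.0281  0.0652] 19.45 [-0.32  0.17  1.72  0.    1.24 -0.28] 71.27447605133057 zaxis [ 0.  0. -1.]
```

View pics/b3.png

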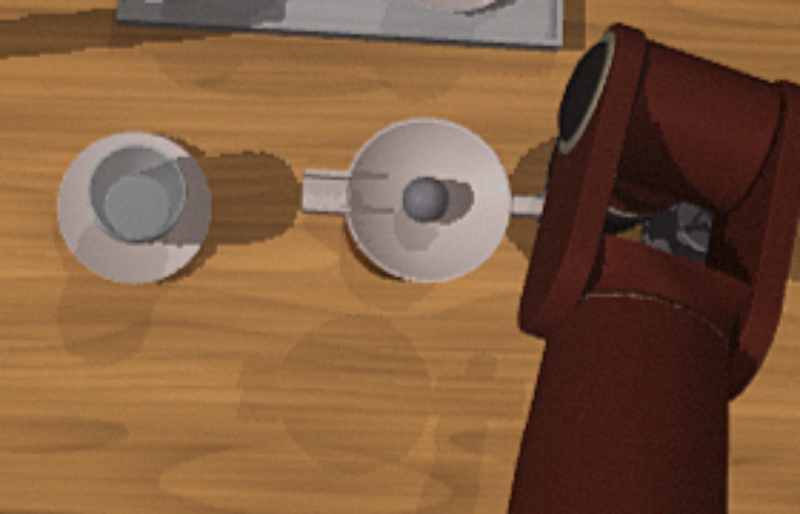

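The lip at (327,192) points at the cup at (137,208), and the ball is centred at (427,199). Tool yaw is 1.531 against a cup bearing of 1.535, and the dish is level and still. Handing in.

```bash
python3 -c "
from station import ctrl
print(ctrl.finish_job())"
```

```text
the job is handed in; nothing more can be done
None
```

I handed the job in with the dish held about 6 cm above its rest, level and still, its lip pointing at the cup to within about 2° and the ball in its middle; no verdict came back. The first grip slipped off the bar without moving the dish, because the fingertips sit about 28 mm higher than the reported TCP, so I regripped lower.

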